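# Lock the access panel with its quarter-turn fastener

### The job

The access panel on top of the control box has sprung ajar. Put the fingertips into the slot of its round fastener, press the panel down shut and, still pressing, turn the fastener clockwise (seen from above) as far as it goes, about a quarter turn, so that the panel stays locked shut when you take the hand away. Only press and turn: never lift the panel, and leave the thread spool, needle tin and wax block beside the box where they are.

Things in the scene. Friction and masses are not known exactly. Their poses are not given: they have to be found in the camera images.
- control_box: green metal box 180 (x) x 220 (y) x 70 mm high, fixed to the bench. Origin: centre of its underside, z = 0. Front (-x): three black cable glands. The grey access panel on top is hinged along the far (+x) edge, 92 mm from the origin and 74 mm up. With the panel shut, the fastener's axis is at x = -40 mm, y = 0. Screw flanges stand out 25 mm at the foot of both sides.
- panel (a joint): angle of the grey panel (182 x 216 x 4 mm), rad: 0 is shut, larger is open. A spring holds it ajar at about 0.13 (front edge some 24 mm up); pressing it shut at the fastener takes about 4 N; let go unlocked it springs up again. Locked, it stays at about 0.01. On it a black collar, 90 mm across, 18 mm high, surrounds the fastener.
- dial (a joint): angle of the round steel fastener, rad: 0 to 0.35 at first (unlocked), 1.571 its stop (locked); grows clockwise seen from above. Turning takes 0.1 N m. Over the last 40 degrees its tongue goes under a keeper in the box and holds the panel, but only if the panel is pressed to within 3 mm of shut; else the tongue goes over the keeper and must be turned back.
- slot_floor (a point): centre of the slot's floor, on the fastener's axis; turns and tilts with it, z axis out of the panel. Fastener 75 mm across, flush with the collar. Slot along this point's y axis: 28 mm wide, 66 long, 14 deep, ends closed by the collar. Panel shut: floor 80 mm, fastener top 94 mm above the bench. At joint value 0 the slot lies along the box's y axis, at the stop along its x axis.
- thread_spool: wooden spool of cream thread, 44 x 60 x 45 mm, standing loose to the right (-y) of the box; origin at the centre of its underside. To be left where it is.
- needle_box: closed flat tin, 64 x 96 x 20 mm, lying loose to the left (+y) of the box; origin at the centre of its underside. To be left where it is.
- wax_block: block of beeswax, 35 x 53 x 24 mm, lying loose to the left (+y) of the box, beyond the tin; origin at the centre of its underside. To be left where it is.

How it is judged (in metres and radians):
At the end, for the whole second after the job is handed in: the panel stays shut by itself (panel angle below 0.025 rad, about 4.5 mm at its front edge), the fastener is turned clockwise to within 10 degrees of its stop (above 1.4 rad), both at rest, and the spool, tin and wax block stand within 15 mm of where they stood (value of joint panel below 0.025 rad and value of joint dial above 1.4 rad and not (velocity of joint panel above 0.05 rad/s) and not (velocity of joint panel below -0.05 rad/s) and not (velocity of joint dial above 0.05 rad/s) and not (velocity of joint dial below -0.05 rad/s) and distance of each of thread_spool, needle_box, wax_block from where it was at the start of the episode below 0.015 m); the robot touches nothing.
It fails at once if the panel is lifted open (value of joint panel above 0.35 rad).
It fails at once if the thread spool is moved, lifted or carried (by 15 mm or more) (distance of thread_spool from where it was at the start of the episode above 0.015 m).
It fails at once if the needle tin is moved, lifted or carried (by 15 mm or more) (distance of needle_box from where it was at the start of the episode above 0.015 m).
It fails at once if the wax block is moved, lifted or carried (by 15 mm or more) (distance of wax_block from where it was at the start of the episode above 0.015 m).
It also fails if it takes over 48 s, if anything falls off the work surface, if the arm or the gripper's body presses on something with over 40 N, if the wrist force passes 120 N, or if a joint passes its speed limit or range.

### The arm

A 6-joint arm with a two-finger parallel gripper is mounted at the origin on a cart in front of the work surface, level with it; the furniture and walls round the work are solid. World frame = base frame: x ahead of the robot, y to its left, z up, the work surface at z = 0. Lengths are in m, angles in degrees, forces in N, time in s.
With the tool pointing down it reaches from about 0.35 to 0.875 m from the base axis. Payload 4.2 kg.
Tool frame: the origin (TCP) lies midway between the tips of the shut fingers; the grasp point (between the pads) lies 19 mm behind it; z points along the fingers, y is the line along which they close (so a half turn about z gives the same grasp; the last joint's range is limited). The gripper opens to 87 mm and grips with 3 to 60 N. Pads are 19 mm wide; open, the fingers measure 117 mm over their backs; the gripper's body (75 mm by 190 mm) begins 51 mm behind the grasp point.
Start: joints at [14.817, 22.042, 0.453, 0, -68.411, -14.817], TCP at [0.625, 0, 0.223] pointing down, gripper open.
Joint ranges: [-179.83, 179.83], [-69.29, 118.12], [-61.27, 80.66], [-181.25, 117.63], [-171.15, -9.14], [-177.46, 177.46]. Speed limits (degrees/s): [159.86, 159.86, 180, 180, 180, 180].

### API

Orientations are given as a 3x3 rotation matrix whose columns are the frame's x, y, z axes.
In Python, from station import r gives the robot as it stands.
- The arm moves only by the shell command python3 steer.py 'ROWS'. ROWS is 1 to 8 rows, parted by a bar, with the numbers parted by commas; each row has 7 numbers: the opening from 0.0 (shut) to 1.0 (fully open), then dx, dy, dz in shares of 0.4 m (1.0 is 0.4 m), then a rotation vector rx, ry, rz in parts of the range, where 1.0 means 90 degrees; each row is the pose to reach, as a shift and turn from the pose commanded when the command began, along the tool's axes at that moment; what a row does not reach only later rows make up. A row lasts 1/10 s, in which the tool goes at most 0.05 m and 8.59 degrees, less where a joint would pass 70% of its speed; a pose out of reach is approached as far as the arm can. The fingers move at their own pace and stop on an object; the grip force is fixed at half the most. Time passes only in rows, so rows that do not move let the fingers close. It prints the time, the measured TCP pose, the force, the opening and the grip force at its end. Input that does not fit is refused with a message, and nothing moves.
- r.sense(): the state, without advancing time (a new reading comes with each control period).
- r.capture(name): name is "side" or "top" or "wrist"; returns a dict with "pixels" (400x640x3 uint8, red, green, blue), "z_map" (400x640 float32, m along the optical axis (not along the pixel's ray), 0 where there is no reading), "K" (3x3 intrinsics, pixels), "world_from_camera" (4x4, takes a point from camera to world coordinates). Camera axes: x right, y up, looking along -z (the intrinsics and any distortion apply to the point x, -y, -z); pixel columns grow to the right and rows downward; lengths in m; the calibration is good to about 2 mm. A picture is of the moment at which its call begins.
- r.finish_job(): hands the job in; it is judged then, once.
The state is a dict: "time_s": time; "joints": joint angles; "joint_velocities": joint speeds; "effort": joint torques, N m; "tcp_pos": TCP position; "ee_rot": TCP orientation; "wrist_force": force on the tool from outside, world axes, zero at the start; "moment": the same for the moment, N m; "gripper_width": opening from 0.0 (shut) to 1.0 (fully open); "gripper_force": force on a finger pad.
Only numpy, scipy, OpenCV 4.12 (cv2) and the standard library are available. Lean on these libraries where they do the work, as an engineer would, in place of code of your own. Each camera call takes 0.05 s, during which the arm holds its last target. There are 200 camera calls.

## Working session

There is one attempt and no reset: what is moved stays moved. The work goes in short steps, Python scripts to look and compute and a shell command to move; the robot and the scene stay as the last step left them, time stands still between calls to the robot, and variables do not carry over. Pictures are saved under pics/ and viewed, at most 10 in all, crops included, and the job is handed in when it is done.

```bash
ls; mkdir -p pics
python3 - <<'E'
from station import r
import cv2,numpy as np
s=r.sense();print(s)
for n in("top","wrist"):
    c=r.capture(n);cv2.imwrite(f"pics/{n}0.png",c["pixels"][:,:,::-1]);np.savez(f"{n}0.npz",**c);print(n,c["K"],c["world_from_camera"])
E
```

```text
pics
station.py
steer.py
{'time_s': 0.0, 'joints': array([ 1.48142425e+01,  2.20912582e+01,  3.77071470e-01, -2.98063710e-02,
       -6.84106510e+01, -1.48173796e+01]), 'joint_velocities': array([-0.04247677, -0.07787958,  0.01618597,  0.05460032,  0.08489771,
        0.00198752]), 'effort': array([ 5.69075401e-04, -3.90661991e+01,  1.87403029e+01,  4.22001421e+00,
        1.09914420e-02, -1.81494070e-04]), 'tcp_pos': array([ 6.24376553e-01, -7.59370043e-06,  2.21433759e-01]), 'ee_rot': array([[-2.46595181e-04, -9.99997483e-01, -2.23003996e-03],
       [-9.99999966e-01,  2.46795248e-04, -8.94399221e-05],
       [ 8.99900603e-05,  2.23001783e-03, -9.99997509e-01]]), 'wrist_force': array([0.04279696, 0.49232845, 0.03828371]), 'moment': array([ 0.04128512,  0.03602908, -0.01749566]), 'gripper_force': 0.0, 'gripper_width': 0.998341662858958}
top [[374.51708607   0.         319.71255612]
 [  0.         374.51708607 191.81154868]
 [  0.           0.           1.        ]] [[-0.02104205  0.98704225 -0.15907492  0.38867879]
 [-0.99934485 -0.0160787   0.0324244   0.07325515]
 [ 0.02944654  0.15965298  0.98673392  0.97409904]
 [ 0.          0.          0.          1.        ]]
wrist [[320.21003902   0.         324.2591058 ]
 [  0.         320.21003902 201.48401454]
 [  0.           0.           1.        ]] [[-9.99998858e-01  1.00096849e-04  1.50782244e-03  6.25710309e-01]
 [-4.61275539e-04 -9.70400401e-01 -2.41501240e-01 -6.51934855e-02]
 [ 1.43901799e-03 -2.41501660e-01  9.70399339e-01  3.83928967e-01]
 [ 0.00000000e+00  0.00000000e+00  0.00000000e+00  1.00000000e+00]]
```

View pics/top0.png

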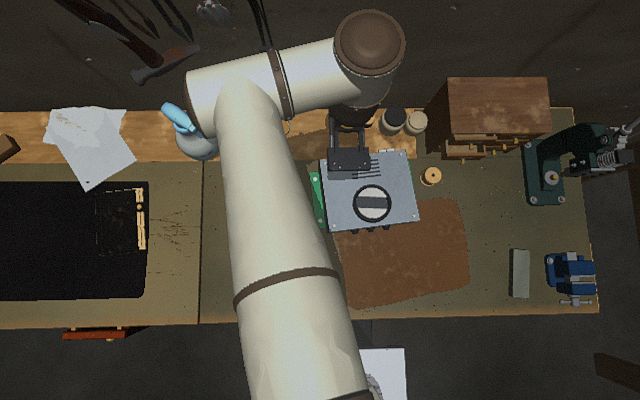

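View pics/wrist0.png

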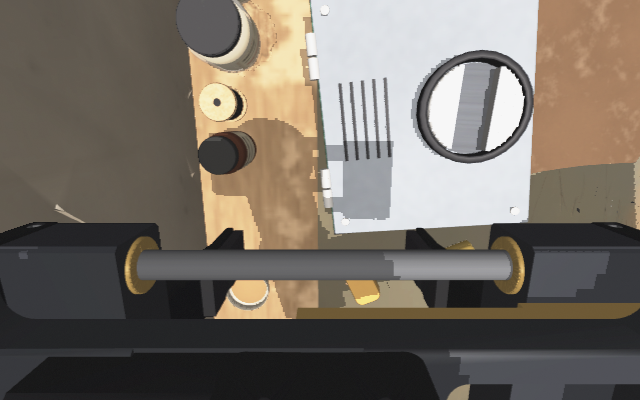

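Top view: grey panel (320–420, 150–230), collar centred near (373,203), spool at (431,175). Wrist view: collar ellipse at about (473,107), slot band from (490,65) to (465,150).

```bash
cat > m.py <<'E'
import numpy as np,cv2
def cloud(c):
    K=c["K"];z=c["z_map"];v,u=np.mgrid[:400,:640]
    p=np.stack([(u-K[0,2])/K[0,0]*z,-(v-K[1,2])/K[1,1]*z,-z,np.ones_like(z)],-1)
    return (p@c["world_from_camera"].T)[...,:3]
E
python3 - <<'E'
import numpy as np,cv2
from m import *
for n,ctr,R in(("top",(373,203),24),("wrist",(473,107),68)):
    c=np.load(n+"0.npz");P=cloud(c);px=c["pixels"];g=px.max(2).astype(int)
    v,u=np.mgrid[:400,:640];near=(np.hypot(u-ctr[0],v-ctr[1])<R)&(c["z_map"]>0)
    # white fastener top
    w=near&(g>225); q=P[w]
    print(n,"white",w.sum(),np.median(q,0),np.ptp(q,axis=0))
    dark=near&(g<70); m=np.uint8(dark)*255
    cs,_=cv2.findContours(m,cv2.RETR_EXTERNAL,cv2.CHAIN_APPROX_NONE);k=max(cs,key=cv2.contourArea);print("ring ellipse",cv2.fitEllipse(k))
    # panel plane
    far=(np.hypot(u-ctr[0],v-ctr[1])<R*2)&~(np.hypot(u-ctr[0],v-ctr[1])<R*1.15)&(g>130)&(px.astype(int).ptp(2)<40 if hasattr(px,'ptp') else np.ptp(px.astype(int),axis=2)<40)&(P[...,2]>.06)&(P[...,2]<.13)
    q=P[far];A=np.c_[q[:,:2],np.ones(len(q))];pl=np.linalg.lstsq(A,q[:,2],rcond=None)[0];e=q[:,2]-A@pl
    ok=abs(e)<.004;pl=np.linalg.lstsq(A[ok],q[ok,2],rcond=None)[0]
    print("plane",pl,ok.sum(),"tilt",np.hypot(*pl[:2]),"dir deg",np.degrees(np.arctan2(-pl[1],-pl[0])))
    h=P[...,2]-(P[...,:2]@pl[:2]+pl[2])
    print("height pcts above panel near", np.percentile(h[near],[2,10,25,50,75,90,98]))
    fl=near&(abs(h-.004)<.003)&(np.hypot(u-ctr[0],v-ctr[1])<R*.72); q=P[fl]
    top=near&(abs(h-.018)<.004);t=P[top];
    print("floor",fl.sum(),q.mean(0),"top",top.sum(),t.mean(0),(t.max(0)+t.min(0))/2,np.ptp(t,axis=0))
    (cx,cy),(a,b),an=cv2.minAreaRect(np.float32(t[:,:2]));print("circ",cv2.minEnclosingCircle(np.float32(t[:,:2])))
    d=q[:,:2]-q[:,:2].mean(0);U,S,V=np.linalg.svd(d,full_matrices=False);print("slot dir",V[0],np.degrees(np.arctan2(V[0,1],V[0,0])),S/np.sqrt(len(q)))
    cv2.imwrite(f"pics/h_{n}.png",np.uint8(np.clip(h*4000+80,0,255))[max(0,ctr[1]-100):ctr[1]+100,ctr[0]-100:ctr[0]+100])
E
```

```text
return _methods._mean(a, axis=axis, dtype=dtype,
  ret = um.true_divide(
Traceback (most recent call last):
ValueError: zero-size array to reduction operation maximum which has no identity
```

Run:
```python
import numpy as np,cv2
from m import *
c=np.load("wrist0.npz");P=cloud(c);px=c["pixels"]
# panel white mask corners
m=np.uint8((px.min(2)>150)&(P[...,2]>.06)&(P[...,2]<.14))*255
for uv in [(312,10),(325,160),(335,233),(529,226),(537,10),(322,195)]: print(uv,P[uv[1],uv[0]],px[uv[1],uv[0]])
```

```text
(312, 10) [ 0.63589964 -0.15890196  0.07554535] [213 217 221]
(325, 160) [ 0.62425578 -0.02097589  0.0013835 ] [103  96  79]
(335, 233) [0.61413808 0.04603546 0.07149944] [121 122 125]
(529, 226) [ 0.56853703 -0.03704868  0.29909468] [35 34 38]
(537, 10) [ 0.45602068 -0.151615    0.10005542] [215 215 217]
(322, 195) [ 0.62789961  0.02233251 -0.00084591] [172 160 139]
```

```bash
cat >> m.py <<'E'
def ray(c,uv,h):
    K=c["K"];T=c["world_from_camera"];uv=np.atleast_2d(np.float64(uv))
    d=np.c_[(uv[:,0]-K[0,2])/K[0,0],-(uv[:,1]-K[1,2])/K[1,1],-np.ones(len(uv))]@T[:3,:3].T
    return T[:3,3]+d*((h-T[2,3])/d[:,2])[:,None]
E
python3 - <<'E'
import numpy as np
from m import *
v,u=np.mgrid[:400,:640]
for n,ctr,R in(("wrist",(473,107),68),("top",(373,203),24)):
    c=np.load(n+"0.npz");P=cloud(c);px=c["pixels"].astype(int);g=px.max(2);d=np.hypot(u-ctr[0],v-ctr[1])
    print(n,P[ctr[1],ctr[0]],np.percentile(g[d<R],[10,50,90]))
    far=(d<R*1.9)&(d>R*1.15)&(g>140)&(np.ptp(px,axis=2)<40)&(P[...,2]>.065)&(P[...,2]<.12)
    if n=="top": far&=(v>175)
    q=P[far];A=np.c_[q[:,:2],np.ones(len(q))];ok=q[:,2]>0
    for _ in range(5):
        pl=np.linalg.lstsq(A[ok],q[ok,2],rcond=None)[0];ok=abs(q[:,2]-A@pl)<.004
    print("plane",pl,ok.sum(),"tilt",np.hypot(*pl[:2]),"dir",np.degrees(np.arctan2(-pl[1],-pl[0])))
    h=P[...,2]-(P[...,:2]@pl[:2]+pl[2])
    print("h pct",np.percentile(h[d<R*.9],[2,10,25,50,75,90,98]))
    dark=np.uint8((d<R)&(g<95));cs,_=cv2.findContours(dark,cv2.RETR_EXTERNAL,cv2.CHAIN_APPROX_NONE);k=max(cs,key=cv2.contourArea)
    e=cv2.fitEllipse(k);print("ellipse",e)
    top=(d<R*1.05)&(h>.012)&(h<.024);t=P[top]
    print("top",top.sum(),t.mean(0),cv2.minEnclosingCircle(np.float32(t[:,:2])))
    fl=(d<R*.75)&(h<.009)&(h>-.003);f=P[fl]
    if fl.sum()>5:
        V=np.linalg.svd(f[:,:2]-f[:,:2].mean(0),full_matrices=False)[2];print("floor",fl.sum(),f.mean(0),"dir",np.degrees(np.arctan2(V[0,1],V[0,0])),cv2.minAreaRect(np.float32(f[:,:2]*1000)))
    H=np.uint8(np.clip(h*5000+60,0,255))[max(0,ctr[1]-80):ctr[1]+80,ctr[0]-80:ctr[0]+80]
    cv2.imwrite(f"pics/h_{n}.png",cv2.resize(H,None,fx=3,fy=3,interpolation=0))
E
```

```text
wrist [ 0.49758348 -0.07757975  0.09770106] [ 79. 171. 247.]
plane [-0.12884142 -0.01471757  0.1564683 ] 19345 tilt 0.12967928685409277 dir 6.5166557176491935
h pct [-0.00081828  0.0004651   0.00398553  0.01685044  0.01808654  0.01874293
  0.01952114]
ellipse ((474.3799133300781, 106.32123565673828), (106.13725280761719, 120.49398040771484), 53.36923599243164)
top 6959 [ 0.50066089 -0.07716704  0.1108316 ] ((0.5012219548225403, -0.07573086023330688), 0.04507223889231682)
floor 3060 [ 0.49796187 -0.07746683  0.09758678] dir 86.86684392833158 ((509.02130126953125, -76.45013427734375), (76.8316650390625, 53.66773223876953), 86.50064086914062)
top [ 0.50102701 -0.08128357  0.09788727] [ 37. 142. 186.]
plane [-0.12705207 -0.01442506  0.15734289] 1739 tilt 0.12786833137056258 dir 6.477429980446522
h pct [-2.10319122e-03 -5.73889681e-05  2.79336239e-03  1.45324164e-02
  1.79468560e-02  1.93193240e-02  2.07443409e-02]
ellipse ((371.57183837890625, 203.07325744628906), (37.54789733886719, 37.97528839111328), 110.32970428466797)
top 770 [ 0.50084778 -0.07566365  0.11249253] ((0.5010603070259094, -0.07627496868371964), 0.045213259756565094)
floor 350 [ 0.50215722 -0.07747578  0.09877036] dir -94.58800082062264 ((491.11895751953125, -76.86785888671875), (74.4095458984375, 52.62276077270508), 84.6266860961914)
```

Run:
```python
import numpy as np
from m import *
v,u=np.mgrid[:400,:640]
c=np.load("wrist0.npz");P=cloud(c);h=P[...,2]-(P[...,:2]@[-.1288,-.0147]+.1565)
ctr=np.array([.5012,-.0758]);rr=np.hypot(P[...,0]-ctr[0],P[...,1]-ctr[1])
near=np.hypot(u-473,v-107)<70
def comps(m,name):
    n,l,st,ce=cv2.connectedComponentsWithStats(np.uint8(m))
    for i in np.argsort(-st[1:,4])[:3]+1:
        f=P[l==i];
        if len(f)<60: continue
        V=np.linalg.svd(f[:,:2]-f[:,:2].mean(0),full_matrices=False);print(name,len(f),f.mean(0),"dir",np.degrees(np.arctan2(V[2][0,1],V[2][0,0]))%180,cv2.minAreaRect(np.float32(f[:,:2]*1000)))
comps(near&(rr<.0355)&(h<.009),"floor"); comps(near&(rr<.036)&(h>.0155),"half")
# panel outline yaw
px=c["pixels"].astype(int)
m=(abs(h)<.005)&(P[...,0]<.7)&(P[...,2]>.065)
n,l,st,ce=cv2.connectedComponentsWithStats(np.uint8(m));i=1+np.argmax(st[1:,4]);q=P[l==i]
print(cv2.minAreaRect(np.float32(q[:,:2]*1000)),q.min(0),q.max(0))
c=np.load("top0.npz");P=cloud(c);h=P[...,2]-(P[...,:2]@[-.127,-.0144]+.1573)
rr=np.hypot(P[...,0]-ctr[0],P[...,1]-ctr[1])
comps((rr<.033)&(h<.009)&(h>-.01),"tfloor")
b=h.copy();b[...]=((h>-.006)&(h<.022)&(P[...,2]>.066)&(rr<.2)&(v>150));n,l,st,ce=cv2.connectedComponentsWithStats(np.uint8(b));i=1+np.argmax(st[1:,4]);q=P[l==i];print(cv2.minAreaRect(np.float32(q[:,:2]*1000)))
b=cv2.resize(np.load("wrist0.npz")["pixels"][30:180,390:560,::-1],None,fx=4,fy=4);cv2.imwrite("pics/crop.png",b)
```

```text
floor 2656 [ 0.49726199 -0.07685731  0.09771159] dir 86.69716398459092 ((497.9808654785156, -75.73587036132812), (70.70106506347656, 25.225353240966797), 86.74546813964844)
half 1889 [ 0.47899423 -0.07520963  0.11394619] dir 87.21155786857369 ((477.0275573730469, -74.35069274902344), (65.93811798095703, 23.54872703552246), 86.24516296386719)
half 1653 [ 0.52432038 -0.07780883  0.10815323] dir 86.2711030499745 ((526.0350952148438, -77.32105255126953), (64.68090057373047, 22.016157150268555), 86.4552230834961)
((540.1068115234375, -69.62610626220703), (188.67893981933594, 215.93194580078125), 6.2398786544799805) [ 0.43591779 -0.16747557  0.07146015] [0.64228971 0.0469142  0.10194255]
tfloor 288 [ 0.50297328 -0.07513188  0.09869612] dir 86.94494454272736 ((502.873291015625, -75.34605407714844), (64.67062377929688, 25.773595809936523), 86.0531234741211)
((538.5193481445312, -72.19390106201172), (183.70590209960938, 218.55349731445312), 6.170346260070801)
```

View pics/crop.png

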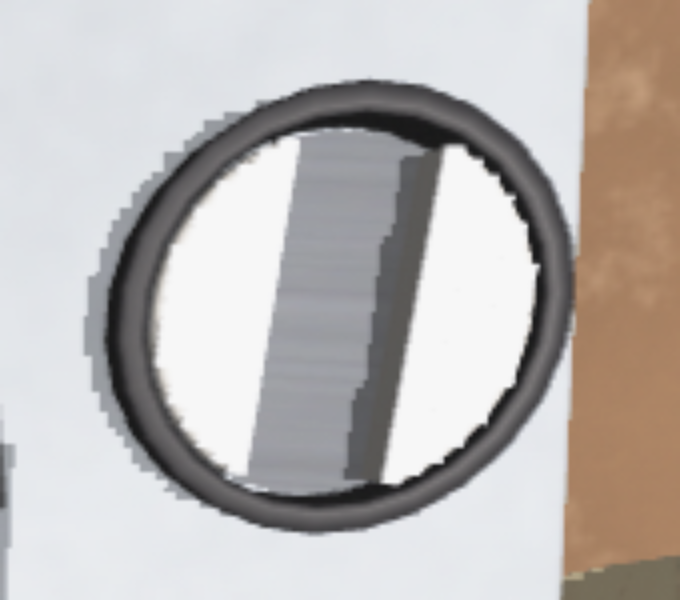

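Crop: the slot (grey band with a shadowed wall) runs from about (350,140) to (310,485). It lies at 86.5° in world and the box yaw is about 6.2°, so the dial is at about 0.17. Next I move above the slot and set the finger spread to fit it.

The manual's scale: shifts go in shares of 0.4 m and turns go in shares of 90 degrees. Converting my numbers, 0.126 m / 0.4 = 0.315, 0.076 m / 0.4 = 0.19, -64 degrees / 90 = -0.7111.

```bash
python3 steer.py '0.28,0.095,0.1575,0,0,0,-0.0889 | 0.28,0.19,0.315,0,0,0,-0.1778 | 0.28,0.19,0.315,0,0,0,-0.2667 | 0.28,0.19,0.315,0,0,0,-0.3556 | 0.28,0.19,0.315,0,0,0,-0.4444 | 0.28,0.19,0.315,0,0,0,-0.5333 | 0.28,0.19,0.315,0,0,0,-0.6222 | 0.28,0.19,0.315,0,0,0,-0.7111'
python3 steer.py '0.28,0,0,0.05,0,0,-0.0889 | 0.28,0,0,0.1,0,0,-0.1778 | 0.28,0,0,0.15,0,0,-0.25 | 0.28,0,0,0.2,0,0,-0.25 | 0.28,0,0,0.2,0,0,-0.25 | 0.28,0,0,0.2,0,0,-0.25'
python3 - <<'E'
from station import r
import cv2,numpy as np
s=r.sense();print(s)
c=r.capture("side");cv2.imwrite("pics/side1.png",c["pixels"][:,:,::-1]);np.savez("side1.npz",**c)
c=r.capture("wrist");cv2.imwrite("pics/wrist1.png",c["pixels"][:,:,::-1])
E
```

```text
time_s: 0.9
tcp_pos: [0.4986, -0.076, 0.2222]
ee_rot: [[0.901, -0.433, -0.001], [-0.433, -0.901, 0.0], [-0.001, 0.0, -1.0]]
wrist_force: [0.8, 0.3, 0.2]
gripper_width: 0.356
gripper_force: 0.0
time_s: 1.5
tcp_pos: [0.4991, -0.0761, 0.1427]
ee_rot: [[0.998, -0.061, -0.001], [-0.061, -0.998, -0.0], [-0.001, 0.001, -1.0]]
wrist_force: [0.5, -0.4, 1.1]
gripper_width: 0.279
gripper_force: 0.0
{'time_s': 1.5, 'joints': array([ 9.80186615e+00,  1.48655023e+01, -2.27638849e+01,  2.62945291e-02,
       -5.24072051e+01,  7.66894972e+01]), 'joint_velocities': array([ 0.08791386, -1.08539185,  1.34158573,  0.36073878,  0.20201594,
        0.06200035]), 'effort': array([-3.66192497e-02, -2.90209597e+01,  1.53726357e+01,  3.35731834e+00,
        4.78675857e-02,  5.41667177e-04]), 'tcp_pos': array([ 0.49906417, -0.07606024,  0.14265877]), 'ee_rot': array([[ 9.98142534e-01, -6.09192939e-02, -5.67376505e-04],
       [-6.09195615e-02, -9.98142569e-01, -4.67046458e-04],
       [-5.37870502e-04,  5.00743263e-04, -9.99999730e-01]]), 'wrist_force': array([ 0.48375364, -0.40044477,  1.13266173]), 'moment': array([-0.098471  , -0.01682699,  0.01452689]), 'gripper_force': 0.0, 'gripper_width': 0.2790931256621154}
```

View pics/side1.png

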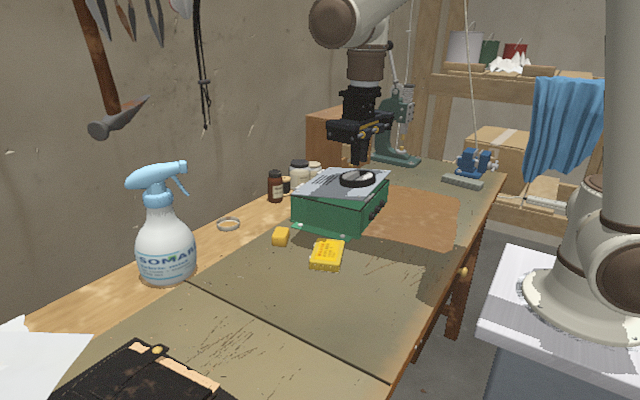

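View pics/wrist1.png

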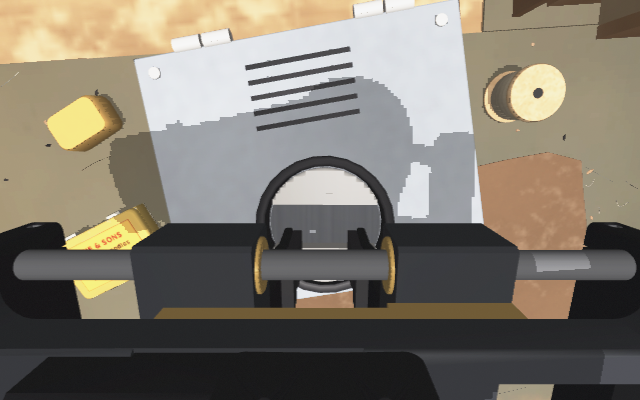

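Side view: fingers hang over the collar (357,178), clear of the tin and wax block. Wrist view: the slot is parallel to the finger line, with the fingers (285–365) inside its length (270–385). Now I lower in.

Scaled: 0.035 m / 0.4 = 0.0875, 0.03 m / 0.4 = 0.075.

```bash
python3 steer.py '0.28,0,0,0.0375,0,0,0 | 0.28,0,0,0.0625,0,0,0 | 0.28,0,0,0.075,0,0,0 | 0.28,0,0,0.0875,0,0,0 | 0.28,0,0,0.0875,0,0,0'
python3 steer.py '0.28,0,0,0.0075,0,0,0 | 0.28,0,0,0.015,0,0,0 | 0.28,0,0,0.0225,0,0,0 | 0.28,0,0,0.03,0,0,0 | 0.28,0,0,0.03,0,0,0'
```

```text
time_s: 2.1
tcp_pos: [0.4988, -0.076, 0.1072]
ee_rot: [[0.998, -0.061, -0.001], [-0.061, -0.998, -0.0], [-0.001, 0.0, -1.0]]
wrist_force: [-0.6, 0.1, -0.2]
gripper_width: 0.281
gripper_force: 0.0
time_s: 2.6
tcp_pos: [0.4988, -0.076, 0.0952]
ee_rot: [[0.998, -0.061, -0.001], [-0.061, -0.998, -0.0], [-0.001, 0.0, -1.0]]
wrist_force: [-0.2, 0.3, 0.4]
gripper_width: 0.278
gripper_force: 0.3
```

Scaled: 0.015 m / 0.4 = 0.0375, -0.0015 m / 0.4 = -0.0038.

```bash
python3 steer.py '0.28,0,0,0.0075,0,0,0 | 0.28,-0.0025,0,0.015,0,0,0 | 0.28,-0.0038,0,0.0225,0,0,0 | 0.28,-0.0038,0,0.03,0,0,0 | 0.28,-0.0038,0,0.0375,0,0,0 | 0.28,-0.0038,0,0.0375,0,0,0'
python3 steer.py '0.28,0,0,0.0025,0,0,0 | 0.28,0,0,0.005,0,0,0 | 0.28,0,0,0.0075,0,0,0 | 0.28,0,0,0.0075,0,0,0'
```

```text
time_s: 3.2
tcp_pos: [0.4979, -0.076, 0.0806]
ee_rot: [[0.998, -0.061, 0.001], [-0.061, -0.998, -0.0], [0.001, 0.0, -1.0]]
wrist_force: [0.7, -2.0, 3.6]
gripper_width: 0.283
gripper_force: 1.8
time_s: 3.6
tcp_pos: [0.498, -0.0761, 0.0801]
ee_rot: [[0.998, -0.06, 0.001], [-0.06, -0.998, -0.001], [0.001, 0.001, -1.0]]
wrist_force: [-4.4, -0.3, 20.1]
gripper_width: 0.282
gripper_force: 9.6
```

The panel is pressed shut: TCP z is 0.080, which is the expected shut floor height, at 20 N. Now the clockwise turn, which is positive about tool z.

Scaled: 30 degrees / 90 = 0.3333.

```bash
python3 steer.py '0.28,0,0,0,0,0,0.0556 | 0.28,0,0,0,0,0,0.1111 | 0.28,0,0,0,0,0,0.1667 | 0.28,0,0,0,0,0,0.2222 | 0.28,0,0,0,0,0,0.2778 | 0.28,0,0,0,0,0,0.3333 | 0.28,0,0,0,0,0,0.3333'; python3 -c "
from station import r;s=r.sense();print(s['moment'],s['wrist_force'])"
```

```text
time_s: 4.3
tcp_pos: [0.498, -0.0765, 0.0802]
ee_rot: [[0.834, -0.552, 0.002], [-0.552, -0.834, -0.001], [0.002, 0.0, -1.0]]
wrist_force: [-3.7, -2.1, 18.2]
gripper_width: 0.283
gripper_force: 9.2
[-0.81486623  1.26127072 -0.11580777] [-3.66285944 -2.12859087 18.15715316]
```

Scaled: 30 degrees / 90 = 0.3333.

```bash
python3 steer.py '0.28,0,0,0,0,0,0.0556 | 0.28,0,0,0,0,0,0.1111 | 0.28,0,0,0,0,0,0.1667 | 0.28,0,0,0,0,0,0.2222 | 0.28,0,0,0,0,0,0.2778 | 0.28,0,0,0,0,0,0.3333 | 0.28,0,0,0,0,0,0.3333'; python3 -c "
from station import r;s=r.sense();print(s['moment'],s['wrist_force'])"
python3 steer.py '0.28,0,0,0,0,0,0.0556 | 0.28,0,0,0,0,0,0.1111 | 0.28,0,0,0,0,0,0.1667 | 0.28,0,0,0,0,0,0.2 | 0.28,0,0,0,0,0,0.2'; python3 -c "
from station import r;s=r.sense();print(s['moment'],s['wrist_force'])"
```

```text
time_s: 5.0
tcp_pos: [0.4978, -0.0769, 0.0802]
ee_rot: [[0.446, -0.895, 0.001], [-0.895, -0.446, -0.002], [0.002, -0.0, -1.0]]
wrist_force: [-5.3, -3.9, 18.3]
gripper_width: 0.283
gripper_force: 9.2
[-1.32457959  1.23641061 -0.06113012] [-5.34117969 -3.91766253 18.28619637]
time_s: 5.5
tcp_pos: [0.4976, -0.0771, 0.0802]
ee_rot: [[0.148, -0.989, 0.001], [-0.989, -0.148, -0.002], [0.002, -0.0, -1.0]]
wrist_force: [-4.3, -4.2, 18.0]
gripper_width: 0.284
gripper_force: 9.4
[-1.46663161  1.34970841 -0.06539437] [-4.34060207 -4.19181837 18.02564496]
```

Scaled: 7 degrees / 90 = 0.0778.

```bash
python3 steer.py '0.28,0,0,0,0,0,0.0444 | 0.28,0,0,0,0,0,0.0778 | 0.28,0,0,0,0,0,0.0778'; python3 -c "
from station import r;s=r.sense();print(s['moment'],s['wrist_force'])"
python3 steer.py '0.28,0,0,0,0,0,0.0333 | 0.28,0,0,0,0,0,0.0444 | 0.28,0,0,0,0,0,0.0444'; python3 -c "
from station import r;s=r.sense();print(s['moment'],s['wrist_force'])"
```

```text
time_s: 5.8
tcp_pos: [0.4982, -0.0766, 0.0802]
ee_rot: [[0.027, -1.0, 0.002], [-1.0, -0.027, -0.002], [0.002, -0.002, -1.0]]
wrist_force: [-3.7, -3.7, 18.6]
gripper_width: 0.281
gripper_force: 9.0
[-0.95422105  1.08156693  0.0467021 ] [-3.670719   -3.65443018 18.57475748]
time_s: 6.1
tcp_pos: [0.4986, -0.0764, 0.0802]
ee_rot: [[-0.042, -0.999, 0.003], [-0.999, 0.042, -0.001], [0.001, -0.003, -1.0]]
wrist_force: [-2.8, -2.2, 17.0]
gripper_width: 0.282
gripper_force: 9.5
[-0.67915746  0.92272998  0.10527383] [-2.84304791 -2.19200213 16.96833535]
```

Scaled: 5 degrees / 90 = 0.0556.

```bash
for i in 1; do python3 steer.py '0.28,0,0,0,0,0,0.0333 | 0.28,0,0,0,0,0,0.0556 | 0.28,0,0,0,0,0,0.0556'; python3 -c "
from station import r;s=r.sense();print(s['moment'],s['wrist_force'])
import cv2;c=r.capture('wrist');cv2.imwrite('pics/wrist2.png',c['pixels'][:,:,::-1])"; done
```

```text
time_s: 6.4
tcp_pos: [0.4989, -0.0763, 0.0802]
ee_rot: [[-0.122, -0.993, 0.003], [-0.993, 0.122, -0.002], [0.002, -0.003, -1.0]]
wrist_force: [-2.6, -2.3, 15.7]
gripper_width: 0.284
gripper_force: 37.5
[-0.46660884  0.93570841  1.63709231] [-2.63061686 -2.25055988 15.65601779]
```

View pics/wrist2.png

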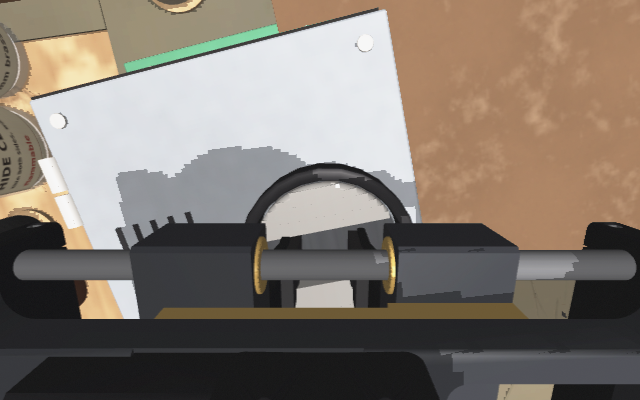

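The moment jumped to 1.6 N·m, so the stop is reached. In the image the slot edge is skewed against the fingers by about 12°, so they are bearing on the walls. I turn back to the middle of the play, then lift out.

Scaled: -12 degrees / 90 = -0.1333.

```bash
python3 steer.py '0.28,0,0,0,0,0,-0.0556 | 0.28,0,0,0,0,0,-0.1111 | 0.28,0,0,0,0,0,-0.1333 | 0.28,0,0,0,0,0,-0.1333'; python3 steer.py '0.28,0,0,-0.0075,0,0,0 | 0.28,0,0,-0.015,0,0,0 | 0.28,0,0,-0.025,0,0,0 | 0.28,0,0,-0.025,0,0,0'
python3 -c "
from station import r;s=r.sense();print(s['moment'],s['wrist_force'])"
python3 steer.py '0.28,0,0,-0.025,0,0,0 | 0.28,0,0,-0.075,0,0,0 | 0.28,0,0,-0.15,0,0,0 | 0.28,0,0,-0.25,0,0,0 | 0.28,0,0,-0.3,0,0,0 | 0.28,0,0,-0.3,0,0,0 | 0.28,0,0,-0.3,0,0,0'
python3 - <<'E'
from station import r
from m import *
c=r.capture("wrist");cv2.imwrite("pics/wrist3.png",c["pixels"][:,:,::-1])
P=cloud(c);ctr=np.array([.4975,-.0762]);rr=np.hypot(P[...,0]-ctr[0],P[...,1]-ctr[1]);z=P[...,2]
q=P[(rr>.05)&(rr<.11)&(z>.068)&(z<.1)];A=np.c_[q[:,:2],np.ones(len(q))];pl=np.linalg.lstsq(A,q[:,2],rcond=None)[0];print("panel tilt",pl,len(q))
h=z-(P[...,:2]@pl[:2]+pl[2])
n,l,st,ce=cv2.connectedComponentsWithStats(np.uint8((rr<.035)&(h<.009)&(h>-.01)));i=1+np.argmax(st[1:,4])
f=P[l==i];V=np.linalg.svd(f[:,:2]-f[:,:2].mean(0),full_matrices=False)[2];print(len(f),f.mean(0),np.degrees(np.arctan2(V[0,1],V[0,0]))%180)
E
```

```text
time_s: 6.85
tcp_pos: [0.4989, -0.0759, 0.0802]
ee_rot: [[0.08, -0.997, 0.004], [-0.997, -0.08, -0.001], [0.001, -0.003, -1.0]]
wrist_force: [-2.6, -1.3, 17.3]
gripper_width: 0.283
gripper_force: 10.1
time_s: 7.25
tcp_pos: [0.4965, -0.0763, 0.0869]
ee_rot: [[0.078, -0.997, -0.002], [-0.997, -0.078, -0.0], [0.0, 0.002, -1.0]]
wrist_force: [0.0, -3.6, -0.3]
gripper_width: 0.28
gripper_force: 2.2
[-1.24797855 -0.39191096  0.08668899] [ 0.04438354 -3.55970907 -0.3103166 ]
time_s: 7.95
tcp_pos: [0.4966, -0.0753, 0.207]
ee_rot: [[0.078, -0.997, -0.001], [-0.997, -0.078, 0.001], [-0.001, 0.001, -1.0]]
wrist_force: [-0.3, -1.0, 0.0]
gripper_width: 0.282
gripper_force: 0.0
panel tilt [-0.00784743 -0.00128538  0.08127994] 18193
2095 [ 0.49694437 -0.0745304   0.08157843] 13.237350176645426
```

View pics/wrist3.png

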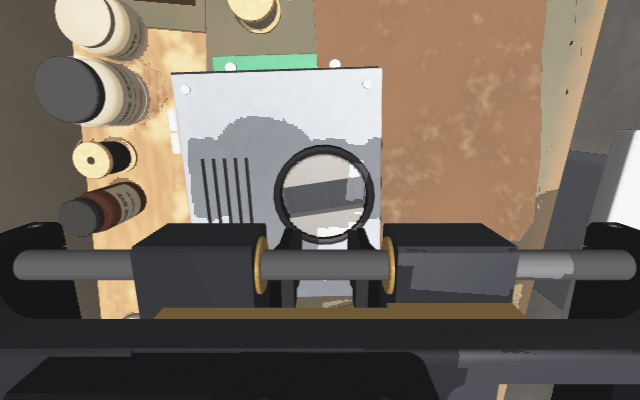

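Panel plane tilt is 0.008 rad, so it stays shut by itself. The slot reads 13° against about 6° expected, so I check the dial angle and box yaw more carefully, after lifting clear to the side.

Scaled: 0.1 m / 0.4 = 0.25, 0.07 m / 0.4 = 0.175.

```bash
python3 steer.py '0.28,0,0,-0.075,0,0,0 | 0.28,0.075,0,-0.125,0,0,0 | 0.28,0.175,0,-0.125,0,0,0 | 0.28,0.25,0,-0.125,0,0,0 | 0.28,0.25,0,-0.125,0,0,0 | 0.28,0.25,0,-0.125,0,0,0' | head -2
python3 - <<'E'
from station import r
from m import *
v,u=np.mgrid[:400,:640]
for n in("wrist","top"):
    c=r.capture(n);np.savez(n+"4.npz",**c);cv2.imwrite(f"pics/{n}4.png",c["pixels"][:,:,::-1])
    P=cloud(c);ctr=np.array([.4975,-.0762]);rr=np.hypot(P[...,0]-ctr[0],P[...,1]-ctr[1]);z=P[...,2]
    q=P[(rr>.05)&(rr<.11)&(z>.068)&(z<.1)];print(n,"panel n",len(q))
    if len(q)<50: continue
    A=np.c_[q[:,:2],np.ones(len(q))];pl=np.linalg.lstsq(A,q[:,2],rcond=None)[0];print(pl)
    h=z-(P[...,:2]@pl[:2]+pl[2])
    def rep(m,name,k=1):
        _,l,st,ce=cv2.connectedComponentsWithStats(np.uint8(m))
        for i in (1+np.argsort(-st[1:,4])[:k]):
            f=P[l==i];V=np.linalg.svd(f[:,:2]-f[:,:2].mean(0),full_matrices=False)[2]
            print(name,len(f),f.mean(0),np.degrees(np.arctan2(V[0,1],V[0,0]))%180,cv2.minAreaRect(np.float32(f[:,:2]*1000)))
    rep((rr<.035)&(h<.009)&(h>-.01),"floor")
    rep((rr<.036)&(h>.009),"half",2)
    rep((rr<.2)&(abs(h)<.022)&(z>.066),"panel")
E
```

```text
time_s: 8.6
tcp_pos: [0.5044, -0.1757, 0.2555]
wrist panel n 6001
[-0.00886106  0.00209445  0.08217711]
floor 206 [ 0.50452695 -0.06123196  0.08266409] 10.532217760014618 ((497.0575866699219, -64.21399688720703), (57.94068145751953, 6.786000728607178), 12.130656242370605)
half 930 [ 0.49374037 -0.05534119  0.09440828] 11.481845216013015 ((494.22637939453125, -52.007301330566406), (61.69459533691406, 22.836524963378906), 12.72498607635498)
half 101 [ 0.49987552 -0.10930287  0.09533935] 4.104809095576314 ((499.51104736328125, -109.71289825439453), (33.54374694824219, 4.611361026763916), 3.8068344593048096)
panel 10002 [ 0.53804948 -0.14923051  0.07789542] 0.8849801594360492 ((546.842529296875, -139.12850952148438), (188.72630310058594, 84.59774017333984), 6.22189474105835)
top panel n 1334
[-0.0080764  -0.00754298  0.08291278]
half 3611 [ 0.49635839 -0.07651955  0.59865952] 79.95930654117362 ((499.555419921875, -75.90113830566406), (67.2198715209961, 71.70270538330078), 8.734869956970215)
panel 1847 [0.51342921 0.00226025 0.07893613] 13.082648331286094 ((529.1704711914062, -1.6469268798828125), (183.37332153320312, 77.83899688720703), 6.172529220581055)
```

The dial is at about 1.46 rad. Friction under the pressing tips dragged it back when I backed off. It passes, but I'll re-enter without pressing, turn to the stop, and free the tips with a smaller turn-back.

Scaled: 0.14 m / 0.4 = 0.35, 0.13 m / 0.4 = 0.325, -8 degrees / 90 = -0.0889.

```bash
python3 steer.py '0.28,-0.075,0,0,0,0,-0.0444 | 0.28,-0.175,0,0,0,0,-0.0889 | 0.28,-0.25,0,0.05,0,0,-0.0889 | 0.28,-0.25,0,0.15,0,0,-0.0889 | 0.28,-0.25,0,0.25,0,0,-0.0889 | 0.28,-0.25,0,0.325,0,0,-0.0889 | 0.28,-0.25,0,0.35,0,0,-0.0889 | 0.28,-0.25,0,0.35,0,0,-0.0889'
python3 steer.py '0.28,0,0,0.025,0,0,0 | 0.28,0,0,0.05,0,0,0 | 0.28,0,0,0.065,0,0,0 | 0.28,0,0,0.075,0,0,0 | 0.28,0,0,0.075,0,0,0'
```

```text
time_s: 9.5
tcp_pos: [0.4967, -0.0753, 0.1165]
ee_rot: [[0.218, -0.976, -0.003], [-0.976, -0.218, -0.001], [-0.0, 0.003, -1.0]]
wrist_force: [1.2, 0.5, 1.1]
gripper_width: 0.281
gripper_force: 0.0
time_s: 10.0
tcp_pos: [0.4972, -0.076, 0.0871]
ee_rot: [[0.216, -0.976, -0.001], [-0.976, -0.216, -0.0], [-0.0, 0.001, -1.0]]
wrist_force: [-0.3, 0.8, 0.2]
gripper_width: 0.281
gripper_force: 0.0
```

Scaled: 0.003 m / 0.4 = 0.0075, 13 degrees / 90 = 0.1444.

```bash
q(){ python3 -c "
from station import r;s=r.sense();print('M',s['moment'],s['wrist_force'])"; }
python3 steer.py '0.28,0,0,0.0075,0,0,0.0556 | 0.28,0,0,0.0075,0,0,0.1111 | 0.28,0,0,0.0075,0,0,0.1444 | 0.28,0,0,0.0075,0,0,0.1444';q
python3 steer.py '0.28,0,0,0,0,0,0.0333 | 0.28,0,0,0,0,0,0.0444 | 0.28,0,0,0,0,0,0.0444';q
```

```text
time_s: 10.4
tcp_pos: [0.4976, -0.0762, 0.0847]
ee_rot: [[-0.009, -1.0, 0.0], [-1.0, 0.009, -0.0], [0.0, -0.0, -1.0]]
wrist_force: [-0.1, -1.2, -1.4]
gripper_width: 0.281
gripper_force: 1.1
M [-0.564543   -0.11272572 -0.02788216] [-0.093654   -1.17343224 -1.38887783]
time_s: 10.7
tcp_pos: [0.4975, -0.0763, 0.0847]
ee_rot: [[-0.076, -0.997, -0.0], [-0.997, 0.076, -0.001], [0.001, 0.0, -1.0]]
wrist_force: [-0.0, -4.0, -1.0]
gripper_width: 0.282
gripper_force: 9.6
M [-1.11014976 -0.10772764  0.44447776] [-0.01984898 -4.03341224 -1.00227547]
```

Scaled: 3 degrees / 90 = 0.0333.

```bash
q(){ python3 -c "
from station import r;s=r.sense();print('M',s['moment'],s['wrist_force'])"; }
python3 steer.py '0.28,0,0,0,0,0,0.0222 | 0.28,0,0,0,0,0,0.0333 | 0.28,0,0,0,0,0,0.0333';q
python3 steer.py '0.28,0,0,0,0,0,-0.0444 | 0.28,0,0,0,0,0,-0.1 | 0.28,0,0,0,0,0,-0.1';q
python3 steer.py '0.28,0,0,-0.025,0,0,0 | 0.28,0,0,-0.075,0,0,0 | 0.28,0,0,-0.15,0,0,0 | 0.28,0,0,-0.25,0,0,0 | 0.28,0,0,-0.3,0,0,0 | 0.28,0,0,-0.3,0,0,0 | 0.28,0,0,-0.3,0,0,0'
python3 - <<'E'
from station import r
from m import *
c=r.capture("wrist");cv2.imwrite("pics/wrist5.png",c["pixels"][:,:,::-1])
P=cloud(c);ctr=np.array([.4975,-.0762]);rr=np.hypot(P[...,0]-ctr[0],P[...,1]-ctr[1]);z=P[...,2]
q=P[(rr>.05)&(rr<.11)&(z>.068)&(z<.1)];A=np.c_[q[:,:2],np.ones(len(q))];pl=np.linalg.lstsq(A,q[:,2],rcond=None)[0];print("panel tilt",pl,len(q))
h=z-(P[...,:2]@pl[:2]+pl[2])
n,l,st,ce=cv2.connectedComponentsWithStats(np.uint8((rr<.035)&(h<.009)&(h>-.01)));i=1+np.argmax(st[1:,4])
f=P[l==i];V=np.linalg.svd(f[:,:2]-f[:,:2].mean(0),full_matrices=False)[2];print(len(f),f.mean(0),np.degrees(np.arctan2(V[0,1],V[0,0]))%180,cv2.minAreaRect(np.float32(f[:,:2]*1000)))
E
```

```text
time_s: 11.0
tcp_pos: [0.4974, -0.0763, 0.0847]
ee_rot: [[-0.126, -0.992, -0.001], [-0.992, 0.126, -0.001], [0.001, 0.0, -1.0]]
wrist_force: [-0.5, -5.3, -0.3]
gripper_width: 0.283
gripper_force: 30.1
M [-1.53287918  0.00281341  1.57527259] [-0.49647031 -5.29676449 -0.34489312]
time_s: 11.3
tcp_pos: [0.4978, -0.0753, 0.0847]
ee_rot: [[0.023, -1.0, 0.001], [-1.0, -0.023, 0.002], [-0.002, -0.001, -1.0]]
wrist_force: [0.5, 0.1, -0.0]
gripper_width: 0.28
gripper_force: 0.0
M [ 0.00643446  0.01383737 -0.01284661] [ 0.52539354  0.11713379 -0.03142495]
time_s: 12.0
tcp_pos: [0.4973, -0.0755, 0.2051]
ee_rot: [[0.024, -1.0, 0.001], [-1.0, -0.024, 0.001], [-0.001, -0.001, -1.0]]
wrist_force: [-1.2, -0.6, -0.4]
gripper_width: 0.282
gripper_force: 0.0
panel tilt [-0.00758126 -0.00135065  0.08112718] 18050
2104 [ 0.49716105 -0.07438507  0.08158524] 6.106805431873708 ((497.3721008300781, -74.65853881835938), (69.34577178955078, 26.234439849853516), 6.430531024932861)
```

View pics/wrist5.png

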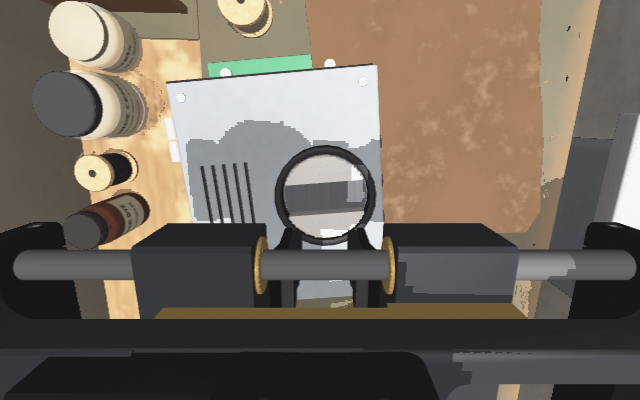

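The slot is now at 6.1–6.4°, along the box's x axis (yaw 6.2°), so the fastener is at its stop. The picture shows the slot at about (325,197) parallel to the panel's side edges and the panel flat at 0.008 rad. The hand is clear, so I hand in.

```bash
python3 -c "
from station import r
print(r.finish_job())"
```

```text
the job is handed in; nothing more can be done
None
```

I pressed the panel shut, turned the fastener to its stop and handed the job in at about 12 s. After I took the hand away, the panel measured about 0.008 rad and the slot lay along the box's x axis. I never went near the spool, tin or wax block, but did not re-measure where they stand.

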